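Share out the sugar lumps for a round of mate

TASK

Take the sugar tin by its fin and, tipping and shaking it with its mouth low over the tray (lumps must not leave it from higher than a hand's breadth, about 100 mm, above the shelf), spread all five lumps so evenly over the tray's three compartments that none of the three is left empty; no lump may lie outside or on the rim. Never touch a lump with the gripper, and finish by standing the empty tin level in the middle of the round coaster; do not disturb the gourd, bombilla, jar, mug and spoon.

Things in the scene. Friction and masses are not known exactly. Their poses are not given: they have to be found in the camera images.
- tin: Slim yellow enamel tin, 146 x 36 x 36 mm (x, y, z), walls 4 mm: a 28 x 28 mm channel, five lumps in single file. Open mouth at -x (the roof stops 32 mm short of it; the flip-top is fixed, folded back), +x end closed. A wooden fin on the roof, 60 mm along x, 14 mm along y, 36 to 72 mm above the underside, is centred. Origin: centre of the underside. About 0.2 kg empty
- tin_mouth (a point): Middle of the channel's floor edge at the tin's mouth: 73 mm along -x from the tin's origin, 4 mm above its underside
- tin_grip (a point): Point on the tin's fin to grip, fingers closing along the tin's y, 56 mm above the tin's underside, on its centre line
- tray: Fixed open wooden serving tray with three equal compartments in a row along its y axis; outside 100 x 220 x 34 mm (x, y, z), walls and dividers 6 mm thick and as high as the rim, floor 6 mm. Each compartment measures 88 x 65 mm inside. Origin: centre of the underside
- coaster: Fixed round plain wooden coaster, a disc 120 mm across and 8 mm thick, lying flat. Origin: centre of its underside
- tray_bay0 (a point): Centre of the floor of the tray's compartment at its -y end (6 mm above the tray's underside)
- tray_bay1 (a point): Centre of the floor of the tray's compartment at its middle (6 mm above the tray's underside)
- tray_bay2 (a point): Centre of the floor of the tray's compartment at its +y end (6 mm above the tray's underside)
- lump0_center (a point): Centre of one of the five equal pale rough-cut sugar lumps, cubes of 24 mm and 14 g that start inside the tin; how easily they slide on the enamel is not known beforehand
- lump1_center (a point): Centre of one of the five equal pale rough-cut sugar lumps, cubes of 24 mm and 14 g that start inside the tin; how easily they slide on the enamel is not known beforehand
- lump2_center (a point): Centre of one of the five equal pale rough-cut sugar lumps, cubes of 24 mm and 14 g that start inside the tin; how easily they slide on the enamel is not known beforehand
- lump3_center (a point): Centre of one of the five equal pale rough-cut sugar lumps, cubes of 24 mm and 14 g that start inside the tin; how easily they slide on the enamel is not known beforehand
- lump4_center (a point): Centre of one of the five equal pale rough-cut sugar lumps, cubes of 24 mm and 14 g that start inside the tin; how easily they slide on the enamel is not known beforehand
- gourd: Bystander: round terracotta mate gourd, 86 mm across, 96 mm tall. Origin: centre of its foot
- bombilla: Bystander: twisted steel drinking straw, 190 mm long along its x, lying. Origin: its middle, underside
- jar: Bystander: honey jar, 68 mm across, 100 mm tall. Origin: centre of its foot
- cup: Bystander: white mug, 76 mm across, 85 mm tall, handle at +y. Origin: centre of its foot
- spoon: Bystander: spoon lying along its x, 160 mm long. Origin: its middle, underside
Not all that is in view belongs to the job. Several things look just like the tin: the one meant starts farthest to the robot's left. Several things have the shape of the coaster; the one meant has the colours described above.

How it is judged (in metres and radians):
On the way:
1. the tin is held clear of the shelf with its mouth tipped down (height (world z) of tin_grip above 0.085 m and angle between tin's own z axis and vertical above 0.25 rad), for 0.1 s.
At the end, for the whole second after the job is handed in: All five lumps lie in the tray (centres at least 8 mm inside its outline and less than 55 mm above its underside), every compartment holding at least one; the tin stands level (within 0.08 rad) on the coaster, its middle within 25 mm of the coaster's centre; everything is at rest (x of lump0_center in the frame of tray between -0.042 and 0.042 m and y of lump0_center in the frame of tray between -0.102 and 0.102 m and z of each of lump0_center, lump1_center, lump2_center, lump3_center, lump4_center in the frame of tray below 0.055 m and x of lump1_center in the frame of tray between -0.042 and 0.042 m and y of lump1_center in the frame of tray between -0.102 and 0.102 m and x of lump2_center in the frame of tray between -0.042 and 0.042 m and y of lump2_center in the frame of tray between -0.102 and 0.102 m and x of lump3_center in the frame of tray between -0.042 and 0.042 m and y of lump3_center in the frame of tray between -0.102 and 0.102 m and x of lump4_center in the frame of tray between -0.042 and 0.042 m and y of lump4_center in the frame of tray between -0.102 and 0.102 m and (y of lump0_center in the frame of tray below -0.0357 m or y of lump1_center in the frame of tray below -0.0357 m or y of lump2_center in the frame of tray below -0.0357 m or y of lump3_center in the frame of tray below -0.0357 m or y of lump4_center in the frame of tray below -0.0357 m) and (y of lump0_center in the frame of tray between -0.0357 and 0.0357 m or y of lump1_center in the frame of tray between -0.0357 and 0.0357 m or y of lump2_center in the frame of tray between -0.0357 and 0.0357 m or y of lump3_center in the frame of tray between -0.0357 and 0.0357 m or y of lump4_center in the frame of tray between -0.0357 and 0.0357 m) and (y of lump0_center in the frame of tray above 0.0357 m or y of lump1_center in the frame of tray above 0.0357 m or y of lump2_center in the frame of tray above 0.0357 m or y of lump3_center in the frame of tray above 0.0357 m or y of lump4_center in the frame of tray above 0.0357 m) and horizontal distance between tin and coaster below 0.025 m and height (world z) of tin between 0.004 and 0.013 m and angle between tin's own z axis and vertical below 0.08 rad and linear speed of each of tin, lump0, lump1, lump2, lump3, lump4 below 0.02 m/s and angular speed of tin below 0.2 rad/s); the robot touches nothing.
It fails at once if the gripper touches a lump (contact force between the fingers and lump0 above 0.3 N or contact force between the fingers and lump1 above 0.3 N or contact force between the fingers and lump2 above 0.3 N or contact force between the fingers and lump3 above 0.3 N or contact force between the fingers and lump4 above 0.3 N).
It fails at once if a lump is out of the tin's mouth with its centre more than 130 mm above the shelf ((x of lump0_center in the frame of tin below -0.088 m and height (world z) of lump0_center above 0.13 m) or (x of lump1_center in the frame of tin below -0.088 m and height (world z) of lump1_center above 0.13 m) or (x of lump2_center in the frame of tin below -0.088 m and height (world z) of lump2_center above 0.13 m) or (x of lump3_center in the frame of tin below -0.088 m and height (world z) of lump3_center above 0.13 m) or (x of lump4_center in the frame of tin below -0.088 m and height (world z) of lump4_center above 0.13 m)).
It fails at once if a bystander is moved by more than 25 mm (distance of any of gourd, bombilla, jar, cup, spoon from where it was at the start of the episode above 0.025 m).
It also fails if it takes over 72 s, if anything falls off the work surface, if the arm or the gripper's body presses on something with over 40 N, if the wrist force passes 120 N, or if a joint passes its speed limit or range.

ROBOT

A 6-joint arm with a two-finger parallel gripper is mounted at the origin on the work surface. World frame = base frame: x ahead of the robot, y to its left, z up, the work surface at z = 0. Lengths are in mm, angles in rad, forces in N, time in s.
With the tool pointing down it reaches from about 350 to 875 mm from the base axis. Payload 4.2 kg.
Tool frame: the origin (TCP) lies on the centre line of the jaws, within the pads' length; the fingertips stand 25 mm ahead of it and the grasp point (between the pads) lies 6 mm ahead of it; z points along the fingers, y is the line along which they close (so a half turn about z gives the same grasp; the last joint's range is limited). The gripper opens to 85 mm and grips with 20 to 120 N. Pads are 22 mm wide; open, the fingers measure 114 mm over their backs; the gripper's body (76 mm by 85 mm) begins 54 mm behind the grasp point. The pads swing forward as they close: fully open they stand 13 mm farther back than shut.
Start: joints at [-0.982, 0.385, 0.008, 0, -1.194, -0.259], TCP at [202.424, -591.29, 256.312] pointing down, gripper open.
Joint ranges: [-3.14, 3.14], [-1.21, 2.06], [-1.07, 1.41], [-3.16, 2.05], [-2.99, -0.16], [-3.1, 3.1]. Speed limits (rad/s): [2.79, 2.79, 3.14, 3.14, 3.14, 3.14].

INTERFACE

Orientations are given as a unit quaternion [x, y, z, w].
In Python, from rig import state, read_camera, calibration, job_done gives the robot as it stands.
- The arm moves only by the shell command python3 -m creep 'ROWS' [OPENING] [FORCE]. ROWS is a JSON object of lists of equal length, an entry for each row: "xyz": the shift along the tool's x, y, z in cm, a list of three; "dr": the turn, a rotation vector about the tool's x, y, z in rad, a list of three. In form: {"xyz": [[tx, ty, tz], ...], "dr": [[wx, wy, wz], ...]}. A call has 1 to 20 rows; each row shifts and turns the commanded pose from where the row before left it, along the tool's axes as they then stand; what a row does not reach is not made up. A row lasts 1/8 s, in which the tool goes at most 62.5 mm and 10.7 degrees, less where a joint would pass 70% of its speed; a pose out of reach is approached as far as the arm can. A call with a gripper value outside its range is refused whole. OPENING is the closure, from -1 (fully open) to 1 (shut), set as the call begins (- or left out, the last holds). The fingers move at their own pace and stop on an object; FORCE is the grip in N (left out, the last holds). Time passes only in rows, so rows that do not move let the fingers close. It gives the time, the measured TCP pose, the force, the opening and the grip force at its end, in the units of the state.
- state(): the state, without advancing time (a new reading comes with each control period).
- read_camera(name): name is "scene" or "top" or "wrist"; returns the picture (400x640x3 uint8, blue, green, red); there is no depth.
- calibration(name): a dict with "vertical_fov" (degrees; the focal length in pixels is half the picture's height over the tangent of half this angle, whatever the lens; pixels are square), "cx", "cy" (the principal point, pixels), "position" and "rotation" of the camera in the world; the wrist camera has in their place "T_tool_cam" (4x4, takes a point from camera to tool coordinates, whose origin is the TCP and whose axes are the flange's). Camera axes: x right, y down, z forward; pixel columns grow to the right and rows downward; lengths in mm; the calibration is good to about 2 mm. A picture is of the moment at which its call begins: read the wrist's pose just before it. calibration takes no time and is no camera call.
- job_done(): hands the job in; it is judged then, once.
The state is a dict: "t": time; "q": joint angles; "joint_velocities": joint speeds; "tau": joint torques, N m; "ee_pos": TCP position; "tool_rot": TCP orientation; "force": force on the tool from outside, world axes, zero at the start; "ft_torque": the same for the moment, N m; "opening": finger opening in mm; "grasp_force": force on a finger pad.
Only numpy, scipy, OpenCV 4.12 (cv2) and the standard library are available. Lean on these libraries where they do the work, as an engineer would, in place of code of your own. Each camera call takes 0.05 s, during which the arm holds its last target. There are 200 camera calls.

## Working session

There is one attempt and no reset: what is moved stays moved. The work goes in short steps, Python scripts to look and compute and a shell command to move; the robot and the scene stay as the last step left them, time stands still between calls to the robot, and variables do not carry over. Pictures are saved under pics/ and viewed, at most 10 in all, crops included, and the job is handed in when it is done.

```bash
mkdir -p pics; ls; python3 - <<'E'
from rig import *
import cv2,numpy as np
print(state())
for n in ("scene","top","wrist"): print(n,calibration(n))
a=read_camera("scene");b=read_camera("top")
cv2.imwrite("pics/scene.png",a);cv2.imwrite("pics/top.png",b)
E
```

```text
pics
{'t': 0.0, 'q': array([-9.82389746e-01,  3.85587644e-01,  6.61072427e-03, -5.02573901e-04,
       -1.19399202e+00, -2.58561700e-01]), 'joint_velocities': array([ 0.00046208, -0.00049907, -0.00077839, -0.00101151,  0.0005192 ,
        0.00030674]), 'tau': array([-1.34843420e-03, -3.92289627e+01,  1.88401669e+01,  4.18617994e+00,
       -4.67177946e-03, -1.32713637e-05]), 'ee_pos': array([ 202.26083155, -590.80532395,  255.19631375]), 'tool_rot': array([-1.64084265e-01,  9.86445700e-01,  1.08632179e-03, -2.33479906e-04]), 'force': array([ 0.13213827, -0.06615277, -0.61073906]), 'ft_torque': array([-0.04067967, -0.02475379,  0.0100148 ]), 'grasp_force': 0.0, 'opening': 85.3687624226174}
scene {'vertical_fov': 52.9347038827578, 'cx': 315.992905338203, 'cy': 202.63003098455513, 'position': array([ 996.21819498, -242.89633827,  923.23695403]), 'rotation': array([ 0.81466953,  0.5038845 , -0.15604936, -0.24096176])}
top {'vertical_fov': 50.43173530928554, 'cx': 318.9347958627149, 'cy': 198.98973374390184, 'position': array([1.89298928e+02, 9.07670836e-01, 1.24076688e+03]), 'rotation': array([ 0.73267105, -0.67108771,  0.07693045, -0.0831632 ])}
wrist {'vertical_fov': 71.68803751795446, 'cx': 320.4573114286609, 'cy': 201.9314586116848, 'T_tool_cam': array([[-3.81328411e-04, -9.61534828e-01, -2.74682778e-01,
         6.86554173e+01],
       [ 9.99999658e-01, -1.65182230e-04, -8.10024623e-04,
        -1.18253976e+00],
       [ 7.33494173e-04, -2.74682993e-01,  9.61534563e-01,
        -1.18100418e+02],
       [ 0.00000000e+00,  0.00000000e+00,  0.00000000e+00,
         1.00000000e+00]])}
```

View pics/scene.png

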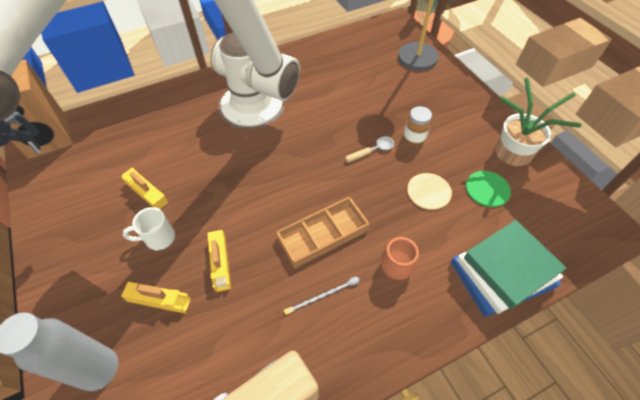

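View pics/top.png

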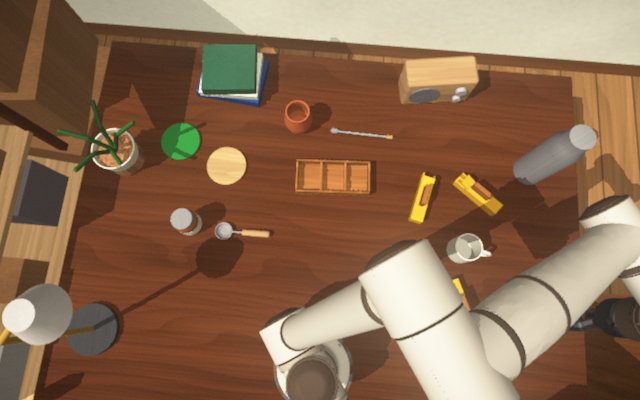

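The scene picture shows the tray at (322,232), the wooden coaster at (429,191) and a green disc of the same shape at (488,189). There are three yellow tins, given as scene / top pixels:
- (218,262) / (423,197)
- (155,297) / (478,193)
- (144,187) / (460,290)

In the top view left in the picture is the robot's left, so the tin at (423,197) is farthest left. I'll enlarge it to confirm.

```bash
cat > h.py <<'E'
from rig import *
import cv2,numpy as np
from scipy.spatial.transform import Rotation as R
def cam(n,s=None):
    c=calibration(n); f=200/np.tan(np.radians(c["vertical_fov"]/2))
    if n=="wrist":
        T=np.eye(4);T[:3,:3]=R.from_quat(s["tool_rot"]).as_matrix();T[:3,3]=s["ee_pos"]
        T=T@np.array(c["T_tool_cam"]); return f,c["cx"],c["cy"],T[:3,3],T[:3,:3]
    return f,c["cx"],c["cy"],np.array(c["position"]),R.from_quat(c["rotation"]).as_matrix()
def ray(C,u,v):
    f,cx,cy,p,M=C; d=M@np.array([(u-cx)/f,(v-cy)/f,1]); return p,d/np.linalg.norm(d)
def onz(C,u,v,z):
    p,d=ray(C,u,v); return p+d*(z-p[2])/d[2]
def proj(C,P):
    f,cx,cy,p,M=C; q=M.T@(np.array(P)-p); return np.array([cx+f*q[0]/q[2],cy+f*q[1]/q[2]])
def tri(r1,r2):
    (p,d),(q,e)=r1,r2; s,t=np.linalg.lstsq(np.c_[d,-e],q-p,rcond=None)[0]
    a,b=p+s*d,q+t*e; return (a+b)/2,np.linalg.norm(a-b)
E
python3 - <<'E'
from h import *
a=cv2.imread("pics/scene.png");b=cv2.imread("pics/top.png")
c=np.hstack([cv2.resize(a[220:300,170:250],(400,400),interpolation=2),cv2.resize(b[155:235,380:460],(400,400),interpolation=2)])
cv2.imwrite("pics/crop.png",c)
S,T=cam("scene"),cam("top")
for n,s,t in [("coaster",(429.5,191),(227,166)),("green",(488,189),(181,141)),("tray",(322,232),(333.5,176)),("tin",(218,262),(423,197)),("tin2",(155,297),(478,193)),("gourd",(402,251),(297,116)),("jar",(419,125),(185,221)),("cup",(152,230),(465,248))]:
    print(n,*[np.round(x,1) for x in tri(ray(S,*s),ray(T,*t))], onz(T,*t,20).round())
for n,u,v in [("bomb",332,130),("bomb",391,136),("sp",222,231),("sp",269,234)]: print(n,onz(T,u,v,5).round())
# coaster, tray outlines via colour
for im,C,nm in((a,S,"s"),(b,T,"t")):
    h=cv2.cvtColor(im,cv2.COLOR_BGR2HSV)
    m=cv2.inRange(h,(20,140,120),(35,255,255))
    n,l,st,ce=cv2.connectedComponentsWithStats(m)
    for i in range(1,n):
        if st[i,4]>60: print(nm,"yellow",st[i],ce[i].round(1))
E
```

```text
coaster [5.543e+02 3.152e+02 4.000e-01] 4.4 [547. 308.  20.]
green [621.9 467.1  -1. ] 1.7 [614. 458.  20.]
tray [545.1 -13.4  17. ] 0.9 [544. -13.  20.]
tin [ 504.5 -281.9   16. ] 0.9 [ 503. -281.   20.]
tin2 [ 528.5 -441.6   24.8] 0.1 [ 530. -443.   20.]
gourd [702.9 112.   76.8] 5.6 [727. 115.  20.]
jar [366.5 398.1  49.8] 1.6 [371. 407.  20.]
cup [ 359.9 -400.3   42.2] 2.1 [ 363. -407.   20.]
bomb [696.   3.   5.]
bomb [ 693. -180.    5.]
sp [353. 299.   5.]
sp [356. 161.   5.]
s yellow [122 168  45  41 633] [145.2 189.8]
s yellow [207 230  24  62 723] [218.8 258.8]
s yellow [ 122  282   68   31 1009] [157.7 298.5]
s yellow [402 390  16  10  86] [409.  395.8]
t yellow [409 173  26  50 456] [420.4 199.8]
t yellow [454 173  48  41 569] [475.  192.8]
t yellow [453 278  10  16  76] [457.9 285.2]
```

View pics/crop.png

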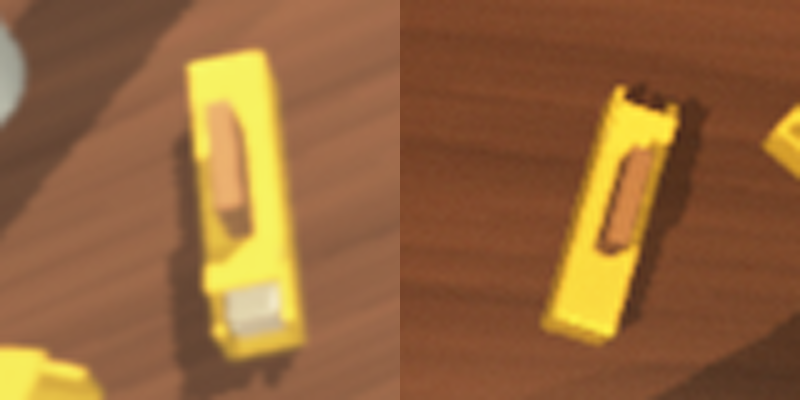

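The chosen tin is the one at top (423,197) / scene (218,262), the left-most of the three in robot terms. A white lump shows at its far end, which is the mouth, pointing away from the base. I'll go above it and look from close by.

```bash
python3 -m creep '{"xyz":[[-3.86,1.94,0],[-3.86,1.94,0],[-3.86,1.94,0],[-3.86,1.94,0],[-3.86,1.94,0],[-3.86,1.94,0],[-3.86,1.94,0],[-3.86,1.94,0],[-3.86,1.94,0],[-3.86,1.94,0],[0,0,0]],"dr":[[0,0,0],[0,0,0],[0,0,0],[0,0,0],[0,0,0],[0,0,0],[0,0,0],[0,0,0],[0,0,0],[0,0,0],[0,0,0]]}' -1 40
python3 - <<'E'
from h import *
s=state();print(s["q"].round(3),s["ee_pos"].round(1))
a=read_camera("wrist");t=read_camera("top");np.save("s1.npy",s,allow_pickle=True)
cv2.imwrite("pics/w1.png",a);cv2.imwrite("pics/top2.png",t)
E
```

```text
t: 1.48
ee_pos: [506.2, -280.8, 255.5]
tool_rot: [-0.166, 0.986, 0.0, -0.0]
force: [0.4, -0.0, -0.0]
opening: 85.1
grasp_force: 0.0
[-0.227  0.308 -0.109 -0.    -1.155 -1.01 ] [ 506.2 -280.8  255.5]
```

View pics/w1.png

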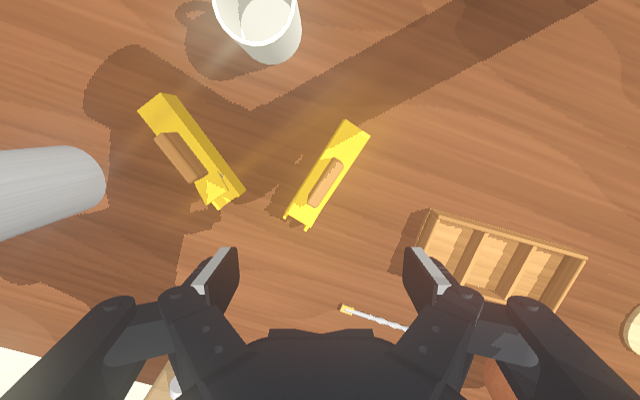

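```bash
python3 - <<'E'
from h import *
a=cv2.imread("pics/w1.png");s=np.load("s1.npy",allow_pickle=True).item()
C=cam("wrist",s);T=cam("top");S=cam("scene")
b=a[100:250,270:390];cv2.imwrite("pics/w1c.png",cv2.resize(b,(480,600),interpolation=2))
def fin(im,C,c,r):
    h=cv2.cvtColor(im,cv2.COLOR_BGR2HSV); m=cv2.inRange(h,(20,150,90),(35,255,255))
    k=np.zeros_like(m);cv2.circle(k,c,r,255,-1); m&=k
    hull=cv2.convexHull(np.vstack(max(cv2.findContours(m,0,2)[0],key=cv2.contourArea)))
    return m,cv2.minAreaRect(hull),hull
for nm,im,CC,c,r in (("w",a,C,(327,175),62),("s",cv2.imread("pics/scene.png"),S,(219,261),34),("t",cv2.imread("pics/top.png"),T,(423,197),28)):
    m,rc,hull=fin(im,CC,c,r); print(nm,rc)
    print([onz(CC,*p,36)[:2].round() for p in cv2.boxPoints(rc)])
    h=cv2.cvtColor(im,cv2.COLOR_BGR2HSV)
    hm=np.zeros_like(m);cv2.fillConvexPoly(hm,hull,255)
    f=cv2.bitwise_and(cv2.inRange(h,(4,60,120),(18,200,255)),cv2.erode(hm,np.ones((5,5))))
    n,l,st,ce=cv2.connectedComponentsWithStats(f)
    if n>1:
        i=1+st[1:,4].argmax();print("fin",st[i],ce[i],onz(CC,*ce[i],72).round(1))
        mm=cv2.minAreaRect(np.argwhere(l==i)[:,::-1].astype(np.float32));print(mm)
E
```

```text
w ((324.8651428222656, 175.4993896484375), (32.44947814941406, 117.61585998535156), 33.377830505371094)
[array([ 568., -317.]), array([ 427., -281.]), array([ 436., -243.]), array([ 580., -277.])]
fin [307 158  36  50 726] [324.40633609 182.15702479] [ 500.1 -279.6   72. ]
((324.28173828125, 182.56463623046875), (14.322078704833984, 53.28801345825195), 32.905242919921875)
s ((217.99998474121094, 260.4999694824219), (60.556758880615234, 18.10987091064453), 83.0887680053711)
[array([ 420., -282.]), array([ 435., -239.]), array([ 595., -277.]), array([ 582., -316.])]
fin [212 241   9  27 170] [215.42941176 253.95294118] [ 512.5 -277.8   72. ]
((215.29702758789062, 253.97027587890625), (26.46799087524414, 7.1642680168151855), 84.2894058227539)
t ((421.9506530761719, 197.86782836914062), (13.60041618347168, 48.87120819091797), 16.389541625976562)
[array([ 429., -238.]), array([ 574., -273.]), array([ 565., -312.]), array([ 421., -276.])]
fin [419 184  12  22 134] [424.57462687 194.95522388] [ 496.3 -273.7   72. ]
((424.556640625, 194.8018798828125), (6.181224346160889, 22.115049362182617), 15.945395469665527)
```

View pics/w1c.png

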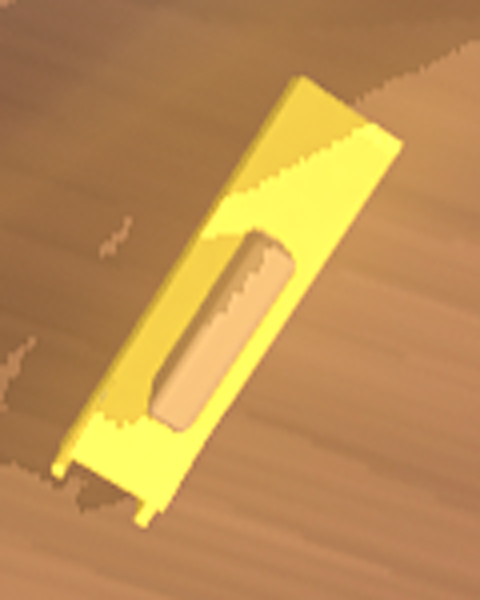

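The enlarged crop shows the open mouth at the lower left, (105,500) in the crop, between the two side-wall tips. It is the end away from the base, and its yaw is about -14°. I'll turn so that tool x points along the mouth direction, come down some way and look again.

```bash
python3 -m creep '{"xyz":[[0,0,0.5],[0,0,0.5],[0,0,0.5],[0,0,0.5],[0,0,0.5],[0,0,0.5],[0,0,0.5],[0,0,0.5],[0,0,0.5],[0,0,0.5],[0,0,0.5],[0,0,0.5],[0,0,0.5],[0,0,0.5],[0,0,0.5],[0,0,0]],"dr":[[0,0,-0.171],[0,0,-0.171],[0,0,-0.171],[0,0,-0.171],[0,0,-0.171],[0,0,-0.171],[0,0,-0.171],[0,0,-0.171],[0,0,-0.171],[0,0,-0.171],[0,0,-0.171],[0,0,-0.171],[0,0,-0.171],[0,0,-0.171],[0,0,-0.171],[0,0,0]]}'
python3 - <<'E'
from h import *
s=state();print(s["q"].round(3),s["ee_pos"].round(1)); M=R.from_quat(s["tool_rot"]).as_matrix();print(M[:,0].round(3))
a=read_camera("wrist");cv2.imwrite("pics/w2.png",a);np.save("s2.npy",s,allow_pickle=True)
C=cam("wrist",s)
for x in(30,-30):
  P=np.array([503,-279,0])+M[:,0]*x+[0,0,72];print(proj(C,P).round())
E
```

```text
t: 3.58
ee_pos: [503.6, -283.6, 180.9]
tool_rot: [0.992, -0.125, -0.001, -0.0]
force: [-0.0, 0.3, -0.1]
opening: 85.6
grasp_force: 0.0
[-0.233  0.371 -0.216 -0.    -0.985  1.553] [ 503.6 -283.6  180.9]
[ 0.969 -0.248 -0.001]
[315. 176.]
[315. 243.]
```

View pics/w2.png

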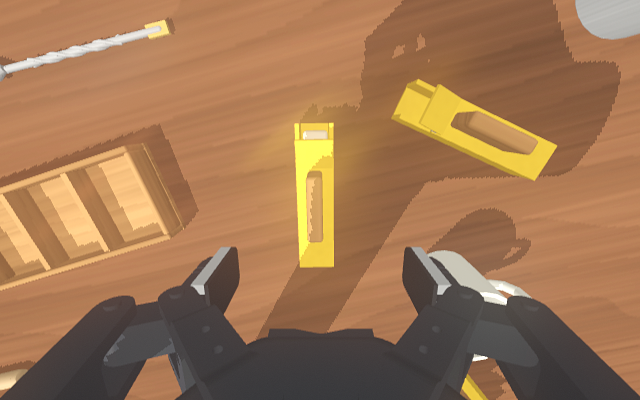

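The tin now stands upright in the wrist picture: mouth and white lump at (314,132), fin from (315,171) to (315,243), about 5 mm to the left of the tool axis. One script will measure heights, tray and coaster.

```bash
python3 - <<'E'
from h import *
s1=np.load("s1.npy",allow_pickle=True).item();s2=np.load("s2.npy",allow_pickle=True).item()
C1,C2,S,T=cam("wrist",s1),cam("wrist",s2),cam("scene"),cam("top")
print("fin top end(-m)/(+m)",tri(ray(C1,339,163),ray(C2,315,241)),tri(ray(C1,311,204),ray(C2,315,172)))
a=cv2.imread("pics/scene.png");b=cv2.imread("pics/top.png")
e={}
for n,im,C,lo,hi,box in [("coS",a,S,(12,30,150),(30,140,255),(400,165,460,215)),("coT",b,T,(12,30,140),(30,160,255),(200,140,255,190)),("trS",a,S,(8,60,120),(19,170,255),(270,190,375,275)),("trT",b,T,(6,60,100),(19,190,255),(288,150,380,202))]:
    h=cv2.cvtColor(im,cv2.COLOR_BGR2HSV);m=cv2.inRange(h,lo,hi);k=np.zeros_like(m);x0,y0,x1,y1=box;k[y0:y1,x0:x1]=m[y0:y1,x0:x1]
    if n[:2]=="tr": k=cv2.morphologyEx(k,cv2.MORPH_OPEN,np.ones((2,2)))
    c=max(cv2.findContours(k,0,2)[0],key=cv2.contourArea);r=cv2.minAreaRect(c)
    if n[:2]=="co":
        el=cv2.fitEllipse(c);print(n,el,onz(C,*el[0],8).round(1));e[n]=ray(C,*el[0])
    else:
        print(n,r,[onz(C,*p,34)[:2].round() for p in cv2.boxPoints(r)]);
        p=cv2.approxPolyDP(cv2.convexHull(c),4,True)[:,0];print(p.tolist(),[onz(C,*map(float,q),34)[:2].round() for q in p])
print(tri(e["coS"],e["coT"]))
E
```

```text
fin top end(-m)/(+m) (array([ 472.46962125, -270.36102215,   64.3243787 ]), np.float64(1.2351660614912028)) (array([ 532.02125382, -284.77729086,   50.17985937]), np.float64(3.101256180869068))
coS ((429.3152770996094, 190.52337646484375), (36.48660659790039, 46.74053955078125), 107.05917358398438) [556.9 313.4   8. ]
coT ((225.81240844726562, 165.24815368652344), (37.7549934387207, 40.13954544067383), 60.1987190246582) [553.  315.1   8. ]
trS ((322.9999694824219, 232.99996948242188), (83.99998474121094, 103.99998474121094), 90.0) [array([378., -84.]), array([505., 166.]), array([713.,  41.]), array([ 603., -179.])]
[[375, 191], [374, 275], [271, 275], [271, 191]] [array([505., 166.]), array([712.,  39.]), array([ 603., -179.]), array([378., -84.])]
trT ((334.5, 176.5), (51.0, 91.0), 90.0) [array([606., 126.]), array([ 630., -145.]), array([ 474., -154.]), array([451., 110.])]
[[380, 151], [380, 202], [289, 202], [289, 151]] [array([ 630., -145.]), array([ 474., -154.]), array([451., 110.]), array([606., 126.])]
(array([554.5261177 , 316.37767968,   3.01726179]), np.float64(0.05624084449814664))
```

The fin centre comes out at about (502.5,-278), with its top between 60 and 70 mm high. The coaster is at (554.5,316). I'll grasp now.

```bash
python3 -m creep '{"xyz":[[0,-0.48,2],[0,0,3],[0,0,3],[0,0,2],[0,0,1.4],[0,0,0],[0,0,0]],"dr":[[0,0,0],[0,0,0],[0,0,0],[0,0,0],[0,0,0],[0,0,0],[0,0,0]]}' -1 && python3 -m creep '{"xyz":[[0,0,0],[0,0,0],[0,0,0],[0,0,0],[0,0,0],[0,0,0]],"dr":[[0,0,0],[0,0,0],[0,0,0],[0,0,0],[0,0,0],[0,0,0]]}' 1 70
```

```text
t: 4.5
ee_pos: [506.6, -278.4, 68.2]
tool_rot: [0.992, -0.123, 0.001, 0.0]
force: [0.2, -0.4, -0.4]
opening: 85.4
grasp_force: 0.0
t: 5.25
ee_pos: [506.1, -278.2, 67.6]
tool_rot: [0.992, -0.123, 0.0, 0.0]
force: [-0.9, -0.4, 2.5]
opening: 12.7
grasp_force: 68.6
```

```bash
python3 -m creep '{"xyz":[[0,0,-0.6],[0,0,-1.6],[0,0,-2.2],[0,0,-2.0],[0,0,-1.1],[0,0,0]],"dr":[[0,0,0],[0,0,0],[0,0,0],[0,0,0],[0,0,0],[0,0,0]]}' && python3 -m creep '{"xyz":[[0,0,0],[0,0,0],[0,0,0],[0,0,0],[0,0,0],[0,0,0],[0,0,0],[0,0,0],[0,0,0],[0,0,0],[0,0,0],[0,0,0],[0,0,0],[0,0,0],[0,0,0],[0,0,0],[0,0,0],[0,0,0],[0,0,0],[0,0,0]],"dr":[[0,0,0.08],[0,0,0.15],[0,0,0.175],[0,0,0.175],[0,0,0.175],[0,0,0.175],[0,0,0.175],[0,0,0.175],[0,0,0.175],[0,0,0.175],[0,0,0.175],[0,0,0.175],[0,0,0.175],[0,0,0.175],[0,0,0.175],[0,0,0.175],[0,0,0.175],[0,0,0.175],[0,0,0.1],[0,0,0.05]]}' && python3 -m creep '{"xyz":[[-0.3,1,0],[-0.6,2,0],[-0.9,3,0],[-1.1,4,0],[-1.1,4,0],[-1.1,4,0],[-1,3.5,0],[-0.6,2.3,0],[-0.4,1.2,0],[-0.1,0.4,0],[0,0,0],[0,0,0]],"dr":[[0,0,0],[0,0,0],[0,0,0],[0,0,0],[0,0,0],[0,0,0],[0,0,0],[0,0,0],[0,0,0],[0,0,0],[0,0,0],[0,0,0]]}'
python3 - <<'E'
from h import *
s=state();print(s["q"].round(3),s["ee_pos"].round(1)); M=R.from_quat(s["tool_rot"]).as_matrix();print(M[:,0].round(3))
a=read_camera("wrist");cv2.imwrite("pics/w3.png",a);np.save("s3.npy",s,allow_pickle=True)
E
```

```text
t: 6.0
ee_pos: [506.3, -278.1, 143.3]
tool_rot: [0.992, -0.123, 0.001, 0.0]
force: [0.6, 0.3, -2.4]
opening: 12.7
grasp_force: 68.2
t: 8.5
ee_pos: [505.2, -277.8, 141.0]
tool_rot: [0.143, 0.99, 0.0, -0.001]
force: [-0.5, -0.3, -2.7]
opening: 13.2
grasp_force: 68.3
t: 10.0
ee_pos: [646.0, -55.6, 142.4]
tool_rot: [0.143, 0.99, -0.0, -0.0]
force: [0.6, -0.4, -3.3]
opening: 12.8
grasp_force: 68.4
[ 0.163  0.517 -0.078 -0.    -0.976 -2.021] [646.  -55.6 142.4]
[-0.959  0.283  0.   ]
```

View pics/w3.png

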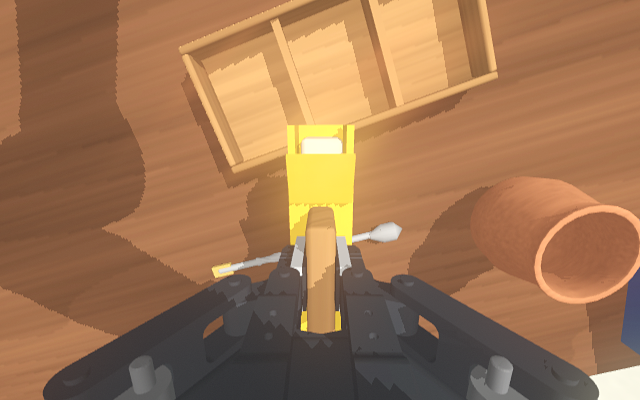

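The wrist picture shows the lump in the mouth at (320,146). The tray's near corners are at (235,172) and (497,73), its far-left corner is at (182,50), and the dividers end at (315,125) and (402,105). The gourd is to the right, at (560,240).

```bash
python3 - <<'E'
from h import *
s=np.load("s3.npy",allow_pickle=True).item();C=cam("wrist",s)
A,B,D=[onz(C,u,v,34) for u,v in((235,172),(497,73),(182,50))]
print(A.round(),B.round(),D.round(),np.linalg.norm(A-B),np.linalg.norm(A-D))
ex=(A-D)/np.linalg.norm(A-D);ey=(B-A)/np.linalg.norm(B-A);print(ex,ey,np.degrees(np.arctan2(ey[1],ey[0])))
c=(A+B)/2-np.array([-ey[1],ey[0],0])*-50; th=np.arctan2(ey[1],ey[0]); X=np.array([np.sin(th),-np.cos(th),0]);c=(A+B)/2-X*50;print("centre",c)
T=cam("top");b=cv2.imread("pics/top.png")
print("bays",[ (c+ey*k*71).round() for k in(-1,0,1)],"axis x",X)
print([proj(T,np.r_[(c+X*i*50+ey*j*110)[:2],34]).round(1) for i,j in((1,1),(1,-1),(-1,-1),(-1,1))])
h=73-3.5; M=R.from_quat(s["tool_rot"]).as_matrix()
print("mouth",(s["ee_pos"]+M[:,0]*h).round())
print("lump px->", proj(C,s["ee_pos"]+M[:,0]*70+M[:,2]*(67.6-30)))
print("gourd rim", onz(C,590,253,96))
E
```

```text
[ 598. -116.   34.] [584. 100.  34.] [ 502. -120.   34.] 216.45112784585805 95.82018188746761
[0.99893639 0.04610951 0.        ] [-0.0668359   0.99776398  0.        ] 93.83227171885434
centre [540.88218037 -10.88265984  34.        ]
bays [array([546., -82.,  34.]), array([541., -11.,  34.]), array([536.,  60.,  34.])] axis x [0.99776398 0.0668359  0.        ]
[array([296.2, 158.9]), array([370. , 160.4]), array([370.2, 193. ]), array([295.1, 191.4])]
mouth [579. -36. 142.]
lump px-> [321.30329577 119.16868592]
gourd rim [708.48430304 108.6371454   96.        ]
```

```bash
cat > look.py <<'E'
from h import *
import sys
s=state();M=R.from_quat(s["tool_rot"]).as_matrix();th=np.arcsin(-M[2,0])
m=s["ee_pos"]+M[:,0]*70+M[:,2]*63.6
print("t",s["t"],"tcp",s["ee_pos"].round(1),"yaw",np.degrees(np.arctan2(M[1,0],M[0,0])).round(1),"tilt",th.round(3),"mouth",m.round(1),"F",s["force"].round(2),"q",s["q"].round(2))
a=read_camera("wrist");cv2.imwrite("pics/"+sys.argv[1]+".png",a)
h=cv2.cvtColor(a,cv2.COLOR_BGR2HSV);w=cv2.inRange(h,(0,0,150),(40,75,255));w[200:]=0
n,l,st,ce=cv2.connectedComponentsWithStats(w)
for i in range(1,n):
    if st[i,4]>40: print("white",st[i],ce[i].round(1))
E
python3 look.py k0
python3 -m creep '{"xyz":[[0.4,-0.3,0.15],[0.9,-0.7,0.25],[1.0,-0.8,0.3],[0.7,-0.6,0.2],[0.35,-0.25,0.1],[0,0,0]],"dr":[[0,0,-0.03],[0,0,-0.06],[0,0,-0.06],[0,0,-0.05],[0,0,-0.016],[0,0,0]]}' && python3 look.py k1 && python3 -m creep '{"xyz":[[0,0,0],[0,0,0],[0,0,0],[0,0,0],[0,0,0],[0,0,0]],"dr":[[0,-0.03,0],[0,-0.05,0],[0,-0.05,0],[0,-0.05,0],[0,-0.02,0],[0,0,0]]}' && python3 look.py k2
```

```text
t 10.05 tcp [646.1 -55.5 142.4] yaw 163.6 tilt -0.0 mouth [578.9 -35.7  78.9] F [ 0.02 -0.03 -2.93] q [ 0.16  0.52 -0.08  0.   -0.98 -2.02]
white [301 137  41  17 634] [321.2 145.6]
t: 10.85
ee_pos: [608.3, -74.2, 132.4]
tool_rot: [0.035, 0.999, -0.0, 0.0]
force: [0.1, -0.0, -2.1]
opening: 13.0
grasp_force: 68.4
t 10.85 tcp [608.3 -74.2 132.4] yaw 176.0 tilt 0.0 mouth [538.5 -69.3  68.8] F [ 0.07 -0.03 -2.13] q [ 0.14  0.47 -0.18  0.   -0.91 -1.78]
white [301 138  41  16 623] [321.  145.6]
t: 11.65
ee_pos: [608.5, -73.8, 132.4]
tool_rot: [0.034, 0.994, -0.004, 0.1]
force: [-0.3, -0.1, -2.9]
opening: 12.8
grasp_force: 68.4
t 11.65 tcp [608.5 -73.8 132.4] yaw 176.1 tilt 0.199 mouth [552.6 -70.   56.2] F [-0.33 -0.09 -2.88] q [ 0.16  0.4  -0.36  0.08 -0.62 -1.86]
white [301 137  41  17 651] [321.1 145.1]
```

```bash
python3 -m creep '{"xyz":[[0,-0.6,0.3],[0,-0.6,0.3],[0,0,0]],"dr":[[0,-0.05,0],[0,-0.05,0],[0,0,0]]}' && python3 look.py k3 && python3 -m creep '{"xyz":[[0,0,0],[0,0,0]],"dr":[[0,-0.04,0],[0,0,0]]}' && python3 look.py k4 && python3 -m creep '{"xyz":[[0,0,0],[0,0,0]],"dr":[[0,-0.03,0],[0,0,0]]}' && python3 look.py k5
```

```text
t: 12.08
ee_pos: [608.1, -86.5, 125.7]
tool_rot: [0.034, 0.988, -0.005, 0.148]
force: [-0.6, 1.1, -2.8]
opening: 12.7
grasp_force: 68.4
t 12.075 tcp [608.1 -86.5 125.7] yaw 176.0 tilt 0.297 mouth [559.9 -83.1  44.4] F [-0.65  1.06 -2.76] q [ 0.15  0.38 -0.46  0.15 -0.45 -1.91]
white [302 134  41  20 776] [321.8 143.5]
t: 12.38
ee_pos: [608.9, -86.0, 126.4]
tool_rot: [0.034, 0.985, -0.006, 0.168]
force: [-0.1, 0.1, -4.1]
opening: 12.7
grasp_force: 68.4
t 12.375 tcp [608.9 -86.  126.4] yaw 176.1 tilt 0.338 mouth [564.1 -82.9  43.1] F [-0.12  0.08 -4.06] q [ 0.15  0.37 -0.5   0.2  -0.37 -1.97]
white [302 132  42  21 846] [322.1 142.2]
t: 12.68
ee_pos: [608.9, -86.1, 126.3]
tool_rot: [0.034, 0.982, -0.007, 0.183]
force: [-0.2, 0.1, -3.0]
opening: 12.7
grasp_force: 68.4
t 12.675 tcp [608.9 -86.1 126.3] yaw 176.1 tilt 0.369 mouth [566.6 -83.2  41.8] F [-0.17  0.08 -2.95] q [ 0.15  0.37 -0.54  0.26 -0.31 -2.02]
white [302 130  42  23 937] [322.2 141.1]
```

```bash
python3 -m creep '{"xyz":[[0,0,0],[0,0,0]],"dr":[[0,0,0],[0,0,0]]}' >/dev/null && python3 look.py k6 && python3 -m creep '{"xyz":[[0,0,-0.3],[0,0,0]],"dr":[[0,-0.04,0],[0,0,0]]}'>/dev/null && python3 look.py k7
```

```text
t 12.975 tcp [609.5 -86.  126.7] yaw 176.0 tilt 0.37 mouth [567.4 -83.   42.1] F [ 0.01  0.36 -2.56] q [ 0.15  0.37 -0.54  0.26 -0.31 -2.02]
white [302 129  42  24 971] [322.1 140.7]
t 13.275 tcp [606.5 -86.5 128.6] yaw 176.1 tilt 0.407 mouth [567.6 -83.8  42.5] F [-0.27  0.67 -3.15] q [ 0.14  0.35 -0.62  0.39 -0.22 -2.14]
white [ 302  119   42   34 1408] [322.4 135.6]
```

```bash
python3 - <<'E'
import cv2,numpy as np
cv2.imwrite("pics/m1.png",np.hstack([cv2.resize(cv2.imread(f"pics/{k}.png")[40:220,220:420],(400,360)) for k in("k5","k7")]))
E
```

```text
(no output)
```

View pics/m1.png

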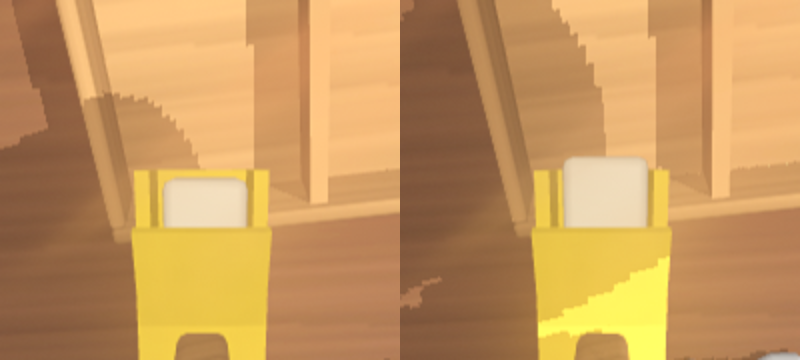

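The right panel (now) shows the lump just past the lip at (605,160), over bay 0. Sliding sets in at a tilt of about 0.4, so I'll watch it row by row.

```bash
for i in 8 9 10; do python3 -m creep '{"xyz":[[0,0,0]],"dr":[[0,0,0]]}' >/dev/null && python3 look.py k$i;done
```

```text
t 13.45 tcp [608.5 -85.9 129.6] yaw 176.0 tilt 0.41 mouth [569.8 -83.2  43.3] F [ 0.66  0.19 -3.48] q [ 0.14  0.35 -0.61  0.39 -0.22 -2.14]
white [ 302  118   42   35 1435] [322.4 135.2]
t 13.625 tcp [608.4 -85.9 129.4] yaw 176.0 tilt 0.41 mouth [569.7 -83.2  43.2] F [ 0.42  0.3  -3.22] q [ 0.14  0.35 -0.61  0.39 -0.22 -2.14]
white [ 302  118   42   35 1450] [322.4 135.1]
t 13.8 tcp [608.1 -85.9 129.3] yaw 176.0 tilt 0.41 mouth [569.4 -83.2  43. ] F [ 0.26  1.08 -3.53] q [ 0.14  0.35 -0.61  0.39 -0.22 -2.15]
white [ 302  118   42   35 1451] [322.4 135. ]
```

```bash
python3 -m creep '{"xyz":[[-0.8,0,0],[0.8,0,0],[0,0,0]],"dr":[[0,0,0],[0,0,0],[0,0,0]]}' >/dev/null && python3 look.py k11; python3 -m creep '{"xyz":[[-1.2,0,0],[1.2,0,0],[0,0,0]],"dr":[[0,0,0],[0,0,0],[0,0,0]]}' >/dev/null && python3 look.py k12
```

```text
t 14.225 tcp [607.1 -86.2 128.7] yaw 176.0 tilt 0.408 mouth [568.2 -83.5  42.6] F [-0.56  0.19 -2.39] q [ 0.14  0.35 -0.62  0.39 -0.22 -2.15]
white [ 306   73   38   44 1520] [324.5  94.1]
t 14.65 tcp [607.  -86.2 128.6] yaw 176.0 tilt 0.408 mouth [568.  -83.6  42.5] F [-0.19 -0.33 -1.61] q [ 0.14  0.35 -0.62  0.39 -0.22 -2.14]
white [ 307   73   37   44 1543] [324.5  94.5]
white [298 134  41  19 760] [318.  143.2]
```

```bash
cat > lumps.py <<'E'
from h import *
import sys
o=np.array([541,-11.]);X=np.array([.9978,.0668]);Y=np.array([-.0668,.9978])
s=state();C=cam("wrist",s)
for a in sys.argv[1:]:
    u,v=map(float,a.split(","));p=onz(C,u,v,28)[:2];print("world",p.round(),"tray",((p-o)@X).round(),((p-o)@Y).round())
E
python3 lumps.py 324.5,94.5 307,73 344,117
```

```text
world [558. -81.] tray 13.0 -71.0
world [545. -91.] tray -2.0 -80.0
world [574. -69.] tray 29.0 -60.0
```

One lump has fallen out and lies at tray (13,-71), in bay 0. The next waits at the mouth. I'll tip back a little and move over to bay 1.

```bash
python3 -m creep '{"xyz":[[-0.3,0,-0.4],[-0.2,0.2,-0.4],[0,0.8,0],[0,1.4,0],[0,1.6,0],[0,1.2,0],[0,0.6,0],[0,0.2,0],[0,0,0]],"dr":[[0,0.06,0],[0,0.06,0],[0,0,0],[0,0,0],[0,0,0],[0,0,0],[0,0,0],[0,0,0],[0,0,0]]}'>/dev/null;  python3 look.py b1; python3 -m creep '{"xyz":[[0,0,0],[0,0,0.4],[0.2,0,0.3],[0,0,0]],"dr":[[0,-0.05,0],[0,-0.04,0],[0,-0.03,0],[0,0,0]]}'>/dev/null;  python3 look.py b2; python3 lumps.py 324,145
```

```text
t 15.825 tcp [613.7 -26.3 138.5] yaw 176.0 tilt 0.29 mouth [565.  -22.9  57.6] F [-0.17  0.43 -2.6 ] q [ 0.26  0.37 -0.46  0.2  -0.48 -2.06]
white [ 222   86   41   39 1412] [242.5 104.8]
white [ 297  117   42   36 1458] [317.8 134.9]
t 16.375 tcp [612.3 -27.9 129.9] yaw 176.0 tilt 0.406 mouth [573.2 -25.4  43.9] F [-0.13 -1.21 -2.43] q [ 0.21  0.34 -0.69  0.66 -0.18 -2.49]
white [ 300   67   38   46 1575] [318.   89.8]
white [ 214   71   46   45 1771] [237.5  92.7]
world [601. -25.] tray 59.0 -18.0
```

```bash
python3 lumps.py 318,90 237.5,92.7; python3 -c "
import cv2;cv2.imwrite('pics/b2c.png',cv2.resize(cv2.imread('pics/b2.png')[:230,120:500],(760,460)))"
```

```text
world [562. -26.] tray 20.0 -17.0
world [560. -79.] tray 14.0 -69.0
```

View pics/b2c.png

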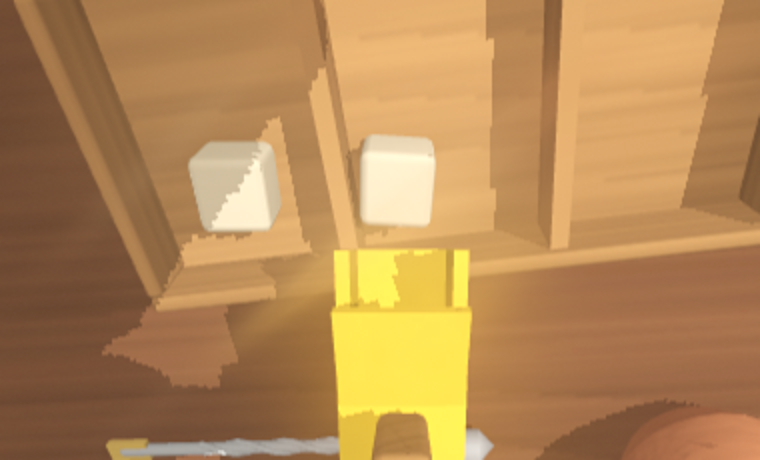

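Two lumps lie well, one in bay 0 and one in bay 1 at crop (400,180). The mouth floor is empty, so the next lump is still farther back. I'll shift sideways within bay 1 and shake for a second lump there.

```bash
python3 -m creep '{"xyz":[[0,0.7,-0.1],[0,1.2,-0.1],[0,0.7,0],[0,0,0]],"dr":[[0,0.03,0],[0,0,0],[0,0,0],[0,0,0]]}'>/dev/null;  python3 look.py c1; python3 -m creep '{"xyz":[[-0.8,0,0],[0.8,0,0],[0,0,0]],"dr":[[0,0,0],[0,0,0],[0,0,0]]}'>/dev/null;  python3 look.py c2
```

```text
t 16.925 tcp [6.156e+02 1.000e-01 1.333e+02] yaw 176.1 tilt 0.38 mouth [574.3   3.   48.2] F [-0.59 -0.13 -2.96] q [ 0.29  0.35 -0.62  0.5  -0.27 -2.39]
white [ 257   69   39   44 1570] [276.3  90.3]
white [ 173   72   50   43 1793] [198.3  92.9]
white [300 147  40   7 241] [320. 150.]
t 17.35 tcp [614.4  -1.1 132.5] yaw 176.0 tilt 0.378 mouth [572.9   1.8  47.6] F [-0.28  0.28 -2.76] q [ 0.29  0.35 -0.62  0.5  -0.27 -2.39]
white [ 259   71   39   44 1550] [278.2  92.6]
white [ 176   74   49   43 1755] [200.5  95.3]
white [299 139  41  15 562] [319.8 146.1]
```

```bash
for i in 3 4; do python3 -m creep '{"xyz":[[-0.8,0,0],[0.8,0,0],[0,0,0]],"dr":[[0,0,0],[0,0,0],[0,0,0]]}'>/dev/null;  python3 look.py c$i|grep -v "t 1"; done
```

```text
white [ 258   70   39   45 1560] [277.7  91.8]
white [ 175   74   50   43 1765] [199.9  94.4]
white [299 133  41  21 831] [319.1 142.9]
white [ 258   70   39   44 1570] [277.5  91.6]
white [ 175   73   49   43 1768] [199.6  94.2]
white [ 298  126   42   28 1133] [318.4 139.4]
```

```bash
for i in 5 6 7; do python3 -m creep '{"xyz":[[-0.8,0,0],[0.8,0,0],[0,0,0]],"dr":[[0,0,0],[0,0,0],[0,0,0]]}'>/dev/null;  python3 look.py c$i|tail -1; done
```

```text
white [ 297  118   43   36 1474] [317.9 135.2]
white [ 174   73   50   43 1780] [199.4  94. ]
white [ 174   73   50   43 1776] [199.4  93.9]
```

```bash
python3 -m creep '{"xyz":[[-0.2,0,-0.5],[0,0,0]],"dr":[[0,0.06,0],[0,0,0]]}'>/dev/null; python3 look.py d0
```

```text
t 19.775 tcp [618.3   1.  140.4] yaw 176.0 tilt 0.326 mouth [572.5   4.4  57.7] F [ 0.43  0.55 -1.81] q [ 0.3   0.36 -0.5   0.28 -0.42 -2.19]
white [ 259   69   70   44 2681] [293.5  90.4]
white [ 179   75   47   40 1555] [202.6  94.7]
```

Blob width shows two lumps side by side in bay 1. Now bay 2 for the last two, with the yaw turned slightly so the tin's back stays clear of the gourd.

```bash
python3 -m creep '{"xyz":[[0.1,0.4,0],[0.2,0.8,0],[0.3,1.0,0],[0.3,1.0,0],[0.2,0.6,0],[0.1,0.2,0],[0,0,0]],"dr":[[0.01,0,0.03],[0.01,0,0.03],[0.01,0,0.03],[0.01,0,0.03],[0.005,0,0.013],[0,0,0],[0,0,0]]}'>/dev/null; python3 look.py e0
```

```text
t 20.7 tcp [609.4  40.8 134.4] yaw 168.0 tilt 0.32 mouth [563.9  50.4  52.1] F [-1.51 -0.39 -2.91] q [ 0.39  0.36 -0.57  0.46 -0.41 -2.57]
white [619  38  21  53 841] [630.4  60.6]
white [ 198   98   72   48 2532] [234.5 121.6]
white [ 128  118   52   40 1491] [153.8 137.2]
```

```bash
python3 -m creep '{"xyz":[[0,0,0.2],[0,0,0.2],[0,0,0]],"dr":[[0,-0.04,0],[0,-0.03,0],[0,0,0]]}'>/dev/null; python3 look.py e1; for i in 2 3 4; do python3 -m creep '{"xyz":[[-1,0,0],[1,0,0],[0,0,0]],"dr":[[0,0,0],[0,0,0],[0,0,0]]}'>/dev/null;  python3 look.py e$i; done
```

```text
t 21.125 tcp [609.7  39.1 130. ] yaw 168.0 tilt 0.388 mouth [569.8  47.4  44.7] F [-0.05 -0.25 -2.59] q [ 0.32  0.34 -0.72  0.86 -0.26 -2.92]
white [ 194   87   78   53 2919] [233.1 113.5]
white [ 121  109   55   43 1459] [146.9 131.1]
t 21.55 tcp [611.   40.4 131. ] yaw 168.0 tilt 0.39 mouth [571.3  48.8  45.5] F [ 0.12  0.45 -1.62] q [ 0.33  0.35 -0.72  0.86 -0.26 -2.92]
white [ 191   85   78   53 2933] [230.5 111.5]
white [ 118  107   56   43 1435] [143.7 129. ]
white [304 150  37   3  76] [321.3 151.4]
t 21.975 tcp [610.8  40.3 130.8] yaw 168.0 tilt 0.389 mouth [571.1  48.6  45.4] F [-0.72 -0.27 -1.98] q [ 0.33  0.35 -0.72  0.86 -0.26 -2.92]
white [ 191   85   79   53 2928] [230.9 111.8]
white [ 118  107   56   43 1435] [144.  129.4]
white [302 137  40  16 598] [321.2 144.9]
t 22.4 tcp [610.8  40.2 130.7] yaw 168.0 tilt 0.389 mouth [571.   48.6  45.3] F [-0.19 -0.84 -2.31] q [ 0.33  0.35 -0.72  0.86 -0.26 -2.92]
white [ 192   86   78   52 2928] [231.  111.9]
white [ 118  107   53   43 1402] [143.7 129.4]
white [ 300  124   42   29 1162] [320.4 138.1]
```

```bash
for i in 5 6 ; do python3 -m creep '{"xyz":[[-1,0,0],[1,0,0],[0,0,0]],"dr":[[0,0,0],[0,0,0],[0,0,0]]}'>/dev/null;  python3 look.py e$i; done
```

```text
t 22.825 tcp [610.7  40.2 130.7] yaw 168.0 tilt 0.389 mouth [571.   48.5  45.3] F [-0.6  -0.74 -2.72] q [ 0.33  0.35 -0.72  0.86 -0.26 -2.92]
white [ 192   86   78   52 2918] [231.1 111.9]
white [ 299   96   42   43 1664] [319.7 116.2]
white [ 118  108   48   42 1244] [141.2 129.2]
t 23.25 tcp [610.8  40.2 130.7] yaw 168.0 tilt 0.389 mouth [571.   48.5  45.3] F [ 0.23 -0.24 -2.06] q [ 0.33  0.35 -0.72  0.86 -0.26 -2.92]
white [ 306   64   37   44 1530] [324.4  85.7]
white [ 192   86   78   52 2913] [231.1 111.8]
white [ 118  107   45   43 1210] [140.7 129. ]
```

```bash
python3 lumps.py 324.4,85.7 231,112 141,129; python3 -m creep '{"xyz":[[0,0.4,-0.2],[0,0.8,-0.2],[0,0.6,0],[0,0,0]],"dr":[[0,0.05,0],[-0.01,0,-0.03],[-0.01,0,-0.02],[0,0,0]]}'>/dev/null; python3 look.py f0
```

```text
world [557.  54.] tray 20.0 64.0
world [560. -12.] tray 19.0 -2.0
world [558. -79.] tray 13.0 -69.0
t 23.8 tcp [614.6  56.3 135.2] yaw 171.0 tilt 0.351 mouth [571.3  63.1  51.4] F [-0.26  0.73 -2.38] q [ 0.4   0.36 -0.6   0.55 -0.36 -2.62]
white [ 287   68   35   42 1403] [304.1  88.1]
white [ 174   85   78   48 2780] [213.4 108.9]
white [ 100  101   52   41 1519] [126.3 120. ]
white [302 150  38   3  85] [319.4 151.3]
```

```bash
python3 -m creep '{"xyz":[[0,0.4,0],[0,0.2,0.1],[0,0,0]],"dr":[[0,0,0],[0,-0.03,0],[0,0,0]]}'>/dev/null; python3 look.py f1; for i in 2 3 4; do python3 -m creep '{"xyz":[[-1,0,0],[1,0,0],[0,0,0]],"dr":[[0,0,0],[0,0,0],[0,0,0]]}'>/dev/null;  python3 look.py f$i; done
```

```text
t 24.225 tcp [614.6  61.  133.4] yaw 171.0 tilt 0.379 mouth [573.5  67.2  48.5] F [-0.99  0.26 -2.89] q [ 0.38  0.35 -0.66  0.72 -0.3  -2.78]
white [ 279   64   37   44 1510] [297.4  85.7]
white [ 165   82   80   49 2942] [205.4 106.8]
white [  90   98   46   42 1298] [113.3 118.8]
white [301 143  41  11 352] [321.  148.1]
t 24.65 tcp [615.4  61.6 134. ] yaw 171.0 tilt 0.38 mouth [574.5  67.9  49. ] F [-0.72  0.6  -1.66] q [ 0.38  0.35 -0.66  0.72 -0.3  -2.78]
white [ 278   63   37   44 1509] [296.   84.3]
white [ 163   81   81   49 2943] [203.9 105.5]
white [  88   97   47   42 1295] [111.8 117.7]
white [300 134  42  19 758] [320.4 143.2]
t 25.075 tcp [615.5  61.6 134. ] yaw 171.0 tilt 0.38 mouth [574.6  67.9  49. ] F [-0.82 -0.44 -2.89] q [ 0.38  0.35 -0.66  0.72 -0.3  -2.78]
white [ 277   63   38   44 1518] [295.9  84. ]
white [ 163   81   81   48 2934] [203.9 105.3]
white [  88   97   47   42 1292] [111.6 117.4]
white [ 299  123   42   30 1199] [319.4 137.8]
t 25.5 tcp [615.5  61.6 134. ] yaw 171.0 tilt 0.38 mouth [574.6  67.9  49. ] F [ 0.44 -0.25 -2.27] q [ 0.38  0.35 -0.66  0.72 -0.3  -2.78]
white [ 277   63   63   84 3246] [308. 106.]
white [ 163   80   81   50 2942] [203.8 105.2]
white [  88   97   46   41 1276] [111.4 117.4]
```

```bash
for i in 5 6; do python3 -m creep '{"xyz":[[-1,0,0],[1,0,0],[0,0,0]],"dr":[[0,0,0],[0,0,0],[0,0,0]]}'>/dev/null;  python3 look.py f$i|tail -3; done;  python3 -c "
import cv2;cv2.imwrite('pics/f6c.png',cv2.resize(cv2.imread('pics/f6.png')[:230,60:440],(760,460)))"
```

```text
white [ 277   40   78   67 3122] [314.8  74.4]
white [ 163   80   81   50 2939] [203.8 105.1]
white [  88   97   46   41 1273] [111.3 117.4]
white [ 277   40   78   66 3117] [314.9  74.4]
white [ 163   80   81   50 2936] [203.8 105.2]
white [  88   97   46   41 1273] [111.4 117.4]
```

View pics/f6c.png

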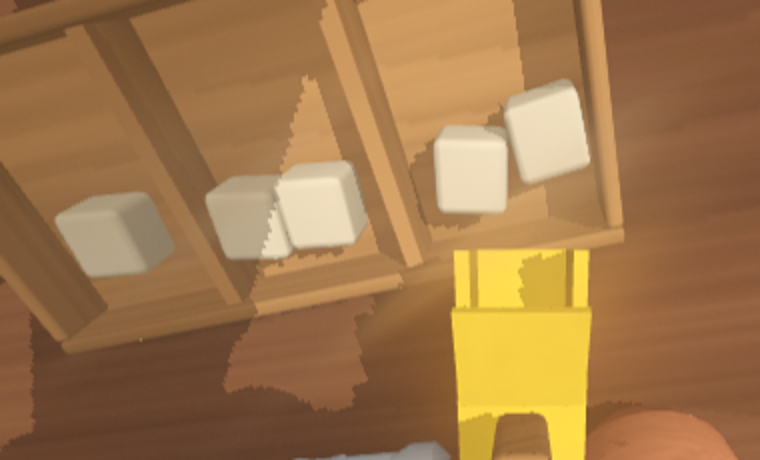

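All five lumps lie in the tray, one, two and two from left to right, and the tin's mouth is empty. I'll raise and level it.

```bash
python3 -m creep '{"xyz":[[0,0,-1],[0,0,-2],[0,0,-2],[0,0,-1.5],[0,0,-0.5],[0,0,0],[0,0,0],[0,0,0],[0,0,0],[0,0,0]],"dr":[[0,0,0],[0,0,0],[0,0,0],[0,0.08,0],[0,0.1,0],[0,0.1,0],[0,0.07,0],[0,0.03,0],[0,0,0],[0,0,0]]}'>/dev/null; python3 - <<'E'
from h import *
s=state();M=R.from_quat(s["tool_rot"]).as_matrix();p=s["ee_pos"];print(p,M.round(4),s["t"])
g=np.array([554.5,315.8,p[2]])+M[:,0]*3.5; print("tool shift",(M.T@(g-p)).round(1), "z down to 76.5:",p[2]-76.5)
E
```

```text
[590.41952636  66.39352122 199.33485269] [[-9.876e-01  1.570e-01  8.000e-04]
 [ 1.570e-01  9.876e-01 -1.900e-03]
 [-1.100e-03 -1.700e-03 -1.000e+00]] 27.65
tool shift [ 78.1 240.7  -0.5] z down to 76.5: 122.83485269163509
```

```bash
python3 -m creep '{"xyz":[[0.4,1.3,0],[1,3,0],[1.2,4,0],[1.4,4,0],[1.4,4,0],[1.2,4,0],[0.8,2.6,0],[0.4,1.2,0],[0,0,1.5],[0,0,2.5],[0,0,2.5],[0,0,1.5],[0,0,0.8],[0,0,0],[0,0,0]],"dr":[[0,0,0],[0,0,0],[0,0,0],[0,0,0],[0,0,0],[0,0,0],[0,0,0],[0,0,0],[0,0,0],[0,0,0],[0,0,0],[0,0,0],[0,0,0],[0,0,0],[0,0,0]]}'; python3 - <<'E'
from h import *
s=state();M=R.from_quat(s["tool_rot"]).as_matrix();p=s["ee_pos"]
g=np.array([554.5,315.8,75.6])+M[:,0]*3.5; print("tool shift",(M.T@(g-p)).round(1),M[2].round(4))
a=read_camera("wrist");cv2.imwrite("pics/p1.png",a)
C=cam("wrist",s); c=np.array([554.5,315.8,8])
# coaster edge angles predicted
for t in range(0,360,45): print(proj(C,c+60*np.array([np.cos(np.radians(t)),np.sin(np.radians(t)),0])).round(),end=" ")
E
```

```text
t: 29.52
ee_pos: [552.1, 316.6, 111.8]
tool_rot: [0.079, 0.997, -0.001, 0.001]
force: [-0.3, 0.5, -2.5]
opening: 13.1
grasp_force: 68.8
tool shift [ 1.  -0.3 36.2] [-2.4e-03 -9.0e-04 -1.0e+00]
[331. 273.] [376. 248.] [392. 199.] [366. 152.] [309. 138.] [261. 168.] [251. 221.] [281. 262.]
```

View pics/p1.png

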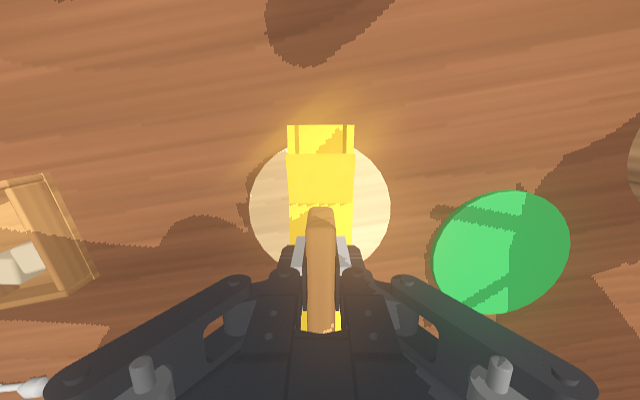

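The coaster shows from columns 249 to 391, as predicted, so the tin is centred over it. I'll lower it.

```bash
python3 -m creep '{"xyz":[[0.1,0,0.8],[0,0,1.1],[0,0,0.8],[0,0,0.5],[0,0,0.2],[0,0,0]],"dr":[[0,0,0],[0,0,0],[0,0,0],[0,0,0],[0,0,0],[0,0,0]]}'; python3 -m creep '{"xyz":[[0,0,0.1],[0,0,0.1],[0,0,0]],"dr":[[0,0,0],[0,0,0],[0,0,0]]}'
```

```text
t: 30.32
ee_pos: [550.6, 316.4, 76.7]
tool_rot: [0.079, 0.997, -0.001, 0.0]
force: [0.0, -0.3, -1.3]
opening: 12.9
grasp_force: 68.8
t: 30.7
ee_pos: [550.7, 316.5, 75.5]
tool_rot: [0.079, 0.997, -0.001, 0.001]
force: [-0.2, -0.9, 1.9]
opening: 12.7
grasp_force: 69.4
```

Contact: force is +1.9 N and TCP z is 75.5. Release, retreat upward, check and hand in.

```bash
python3 -m creep '{"xyz":[[0,0,0],[0,0,0],[0,0,0],[0,0,0],[0,0,0],[0,0,0]],"dr":[[0,0,0],[0,0,0],[0,0,0],[0,0,0],[0,0,0],[0,0,0]]}' -1 && python3 -m creep '{"xyz":[[0,0,-1],[0,0,-3],[0,0,-4],[0,0,-4],[0,0,-3],[0,0,0],[0,0,0],[0,0,0],[0,0,0],[0,0,0]],"dr":[[0,0,0],[0,0,0],[0,0,0],[0,0,0],[0,0,0],[0,0,0],[0,0,0],[0,0,0],[0,0,0],[0,0,0]]}'
python3 - <<'E'
from h import *
s=state();C=cam("wrist",s)
a=read_camera("wrist");b=read_camera("scene");cv2.imwrite("pics/end.png",a)
cv2.imwrite("pics/ends.png",b)
h=cv2.cvtColor(a,cv2.COLOR_BGR2HSV);m=cv2.inRange(h,(20,150,90),(35,255,255))
c=max(cv2.findContours(m,0,2)[0],key=cv2.contourArea);r=cv2.minAreaRect(c);print(r,onz(C,*r[0],44))
S=cam("scene");h=cv2.cvtColor(b,cv2.COLOR_BGR2HSV);w=cv2.inRange(h,(0,0,150),(40,75,255))[190:275,270:375]
n,l,st,ce=cv2.connectedComponentsWithStats(w)
for i in range(1,n):
    if st[i,4]>15: print(st[i],onz(S,*(ce[i]+[270,190]),26).round())
d=cv2.absdiff(b,cv2.imread("pics/scene.png")).max(2)
for nm,(x,y) in dict(gourd=(402,258),bomb=(320,295),jar=(419,125),cup=(152,230),spoon=(368,150)).items(): print(nm,np.percentile(d[y-25:y+25,x-25:x+25],90))
E
```

```text
t: 31.45
ee_pos: [550.5, 316.3, 74.8]
tool_rot: [0.079, 0.997, -0.001, 0.0]
force: [0.8, -0.2, -0.1]
opening: 85.7
grasp_force: 0.0
t: 32.7
ee_pos: [550.3, 316.6, 224.1]
tool_rot: [0.079, 0.997, -0.002, 0.0]
force: [0.1, -0.3, 0.4]
opening: 85.4
grasp_force: 0.0
((321.0, 188.5), (129.0, 34.0), 90.0) [551.90076673 315.57813816  44.        ]
[ 72  23  19  19 202] [556.  64.  26.]
[ 46  39  18  16 185] [565. -16.  26.]
[26 51 10 13 94] [563. -82.  26.]
gourd 43.0
bomb 31.0
jar 95.0
cup 48.0
spoon 8.0
```

```bash
python3 -c "
from rig import job_done;print(job_done())"
```

```text
the job is handed in; nothing more can be done
None
```

I handed the job in at about 33 s: by my camera checks the five lumps lie one, two and two in the tray's three compartments and the emptied tin stands level on the coaster, about 3 mm off centre. The hand-in returned no verdict, I viewed 11 pictures against the limit of 10, and I did not measure the bystanders afterwards, though the arm touched none of them that I could tell.

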